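# Air the larder cupboard

## Task

Air the little larder cupboard: with your fingertips push its lid up by the red tab and over past upright so that it falls back and stays open by itself, and push its wooden sliding door fully open. Either may come first; use no more than gentle force on the cupboard, leave the bowl, loaf tin, pie dish and scoop where they stand, and finish with the hand clear.

Things in the scene. Friction and masses are not known exactly. Their poses are not given: they have to be found in the camera images.
- cupboard: Small sage-green wooden cupboard fixed to the slate, 150 deep (its x) by 300 wide (its y) by 140 mm high without the lid. Origin: centre of its underside, on the slate. Its z is up, its front looks along its own -x (roughly to the robot). Open at the top under a hinged lid; in its front (x = -75 mm) a sliding door, at the start on its +y half. The walls are 10 mm thick.
- lid (a joint): Lid angle in rad: 0 shut, 1.57 upright, 2.0 leaning back on its stop. Light wooden board 310 wide, 10 mm thick, about 0.25 kg, its underside 140 mm above the slate when shut. It is hinged along the cupboard's y at cupboard x = +75 mm, z = 142 mm, and its front edge is at cupboard x = -79 mm when shut. The hinge is nearly free: below about 1.5 rad the lid falls shut, beyond about 1.6 rad it falls back to the stop and rests there.
- lid_tab (a point): Middle of the front lower edge of the lid's red pull tab; moves with the lid. The tab is a flat tongue, 60 mm wide (y), 8 mm thick, that stands out 36 mm in front of the lid's front edge, with free space below it. With the lid shut this point is at cupboard x = -115, y = -80, z = 140 mm. Its axes are those of the cupboard when the lid is shut.
- door (a joint): Travel of the sliding door in m: 0 shut, 0.11 fully open at its stop; it slides towards the cupboard's -y, needs about 1 to 2 N, stays where it is left, and may start up to 30 mm open. Medium-brown wooden panel 135 wide, 113 mm high, face at cupboard x = -75 mm.
- door_pull (a point): Middle of the front face of the door's dark wooden finger pull; moves with the door. The pull is a small upright block, 16 mm wide (y), 50 mm high (z), that stands out 34 mm from the door's face. The point is at cupboard x = -109, z = 95 mm, and at y = +115 mm with the door shut, +5 mm with it fully open; pull top is 20 mm below the lid's underside.
- bowl: Clear glass mixing bowl, loose, 190 mm across the rim, 85 mm high, beside the cupboard. Origin: centre of its underside. Not to be disturbed.
- loaf_tin: Empty aluminium loaf tin, loose, 220 x 110 x 65 mm high, beside the cupboard. Origin: centre of its underside. Not to be disturbed.
- pie_dish: White ceramic pie dish, loose, 210 mm across the rim, 42 mm high, in front of the cupboard to its +y side. Origin: centre of its underside. Not to be disturbed.
- scoop: Yellow plastic scoop, loose, 70 mm wide, 40 mm high, its 100 mm blade to its +x and 90 mm handle to its -x, in front of the cupboard to its -y side. Origin on its underside, 20 mm ahead of the back of the blade. Not to be disturbed.

How it is judged (in metres and radians):
At the end, for the whole second after the job is handed in: The lid rests leaned back on its stop (over 1.85 rad, still), the door is open by at least 98 of its 110 mm, and the bowl, loaf tin, pie dish and scoop are within 20 mm of where they began (value of joint lid above 1.85 rad and velocity of joint lid between -0.1 and 0.1 rad/s and value of joint door above 0.098 m and distance of each of bowl, loaf_tin, pie_dish, scoop from where it was at the start of the episode below 0.02 m); the robot touches nothing.
It fails at once if the glass mixing bowl is pushed, lifted or carried (20 mm or more) (distance of bowl from where it was at the start of the episode above 0.02 m).
It fails at once if the loaf tin is pushed, lifted or carried (20 mm or more) (distance of loaf_tin from where it was at the start of the episode above 0.02 m).
It fails at once if the pie dish is pushed, lifted or carried (20 mm or more) (distance of pie_dish from where it was at the start of the episode above 0.02 m).
It fails at once if the scoop is pushed, lifted or carried (20 mm or more) (distance of scoop from where it was at the start of the episode above 0.02 m).
It fails at once if the cupboard is forced: the fingers press it with more than 40 N (contact force between the fingers and cupboard above 40 N).
It also fails if it takes over 59 s, if anything falls off the work surface, if the arm or the gripper's body presses on something with over 40 N, if the wrist force passes 120 N, or if a joint passes its speed limit or range.

## Robot

A 6-joint arm with a two-finger parallel gripper is mounted at the origin on the work surface. World frame = base frame: x ahead of the robot, y to its left, z up, the work surface at z = 0. Lengths are in mm, angles in rad, forces in N, time in s.
With the tool pointing down it reaches from about 275 to 825 mm from the base axis. Payload 4.9 kg.
Tool frame: the origin (TCP) lies at the very end of the fingers, on their centre line; the grasp point (between the pads) lies 19 mm behind it; z points along the fingers, y is the line along which they close (so a half turn about z gives the same grasp; the last joint's range is limited). The gripper opens to 85 mm and grips with 20 to 120 N. Pads are 22 mm wide; open, the fingers measure 114 mm over their backs; the gripper's body (76 mm by 85 mm) begins 54 mm behind the grasp point. The pads swing forward as they close: fully open they stand 13 mm farther back than shut.
Start: joints at [0.988, 0.326, -0.193, 1.052, 0, 1.437], TCP at [238.634, 495.553, 231.281] pointing down, gripper open.
Joint ranges: [-2.65, 2.65], [-0.97, 1.79], [-1.3, 1.35], [-1.93, 2.1], [-1.47, 1.37], [-3.14, 3.14]. Speed limits (rad/s): [2.57, 2.57, 3.14, 3.14, 3.14, 3.14].

## Interface

Orientations are given as [roll, pitch, yaw] about the fixed x, y, z axes, in that order (R = Rz(yaw) Ry(pitch) Rx(roll)).
In Python, from bench import bot, solve_ik, imaging gives the robot as it stands. Calls block until the motion is done:
- bot.move_ptp(position, orientation): joint-space move of the TCP to a pose.
- bot.movel(position, rot=None, max_speed=150, threshold=None): straight line of the TCP; rot=None keeps the orientation; max_speed is the mean speed in mm/s. With threshold (N) it stops when the force on the tool has changed by that much, and returns True; else False.
- bot.move_j(angles): joint-space move.
- bot.grip(opening, effort=None): opening from 0.0 (shut) to 1.0 (fully open); effort is the grip in N (None keeps the last); returns when the fingers have stopped.
- bot.dwell(seconds).
- solve_ik(position, orientation): joint angles nearest the present ones, or None.
- bot.get_state(): the state.
- imaging.capture(name): name is "scene" or "top" or "wrist"; returns the picture (480x640x3 uint8, blue, green, red); there is no depth.
- imaging.camera_model(name): a dict with "K" (3x3 intrinsics, pixels), "position" and "rotation" of the camera in the world. Camera axes: x right, y up, looking along -z (the intrinsics and any distortion apply to the point x, -y, -z); pixel columns grow to the right and rows downward; lengths in mm; the calibration is good to about 2 mm. The wrist camera is an equidistant fisheye: a pixel r from the principal point sees the ray r / f radians off the axis. A picture is of the moment at which its call begins: read the wrist's pose just before it. camera_model takes no time and is no camera call; for the wrist camera it gives the pose at the moment of the call.
A pose or a line that the arm cannot do raises bot.IKError and nothing moves.
- bot.sign_off(): hands the job in; it is judged then, once.
The state is a dict: "t": time; "qpos": joint angles; "joint_velocities": joint speeds; "effort": joint torques, N m; "tcp_pos": TCP position; "orientation": TCP orientation; "contact_force": force on the tool from outside, world axes, zero at the start; "wrist_torque": the same for the moment, N m; "opening": opening from 0.0 (shut) to 1.0 (fully open); "gripper_force": force on a finger pad.
Only numpy, scipy, OpenCV 4.12 (cv2) and the standard library are available. Lean on these libraries where they do the work, as an engineer would, in place of code of your own. Each camera call takes 0.05 s, during which the arm holds its last target. There are 200 camera calls.

## Working session

There is one attempt and no reset: what is moved stays moved. The work goes in short steps, each a Python script; the robot and the scene stay as the last script left them, time stands still between calls to the robot, and variables do not carry over. Pictures are saved under pics/ and viewed, at most 10 in all, crops included, and the job is handed in when it is done.

```bash
mkdir -p pics; ls
python3 - <<'E'
from bench import bot, imaging
import cv2
for n in("scene","top"):
    cv2.imwrite(f"pics/{n}0.png",imaging.capture(n))
    print(n,imaging.camera_model(n))
E
```

```text
pics
scene {'K': array([[589.99894649,   0.        , 313.61657235],
       [  0.        , 589.99894649, 236.81769521],
       [  0.        ,   0.        ,   1.        ]]), 'position': array([1025.13022884,  833.59478254,  830.29914083]), 'rotation': array([0.91103084, 0.00849471, 2.6078663 ])}
top {'K': array([[509.98870295,   0.        , 316.50728945],
       [  0.        , 509.98870295, 233.08138729],
       [  0.        ,   0.        ,   1.        ]]), 'position': array([ 466.63619004,   18.69601124, 1218.02126222]), 'rotation': array([ 0.09245929, -0.01016475, -1.5457755 ])}
```

View pics/scene0.png

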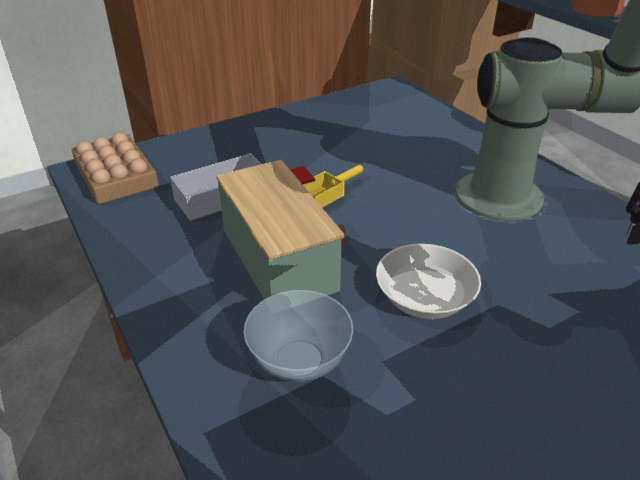

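View pics/top0.png

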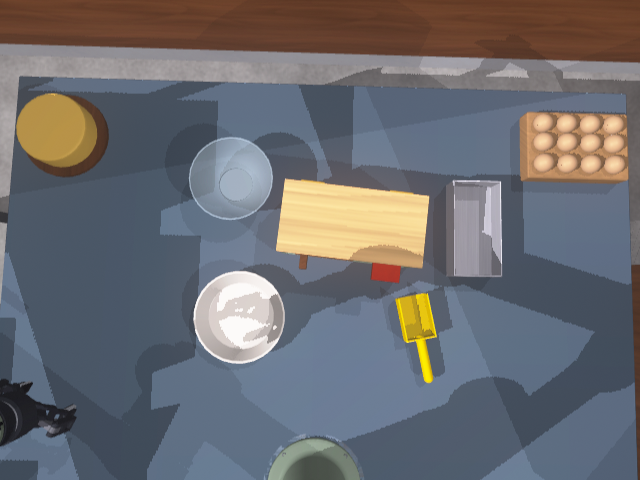

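The scene picture shows a closed lid, the bowl at the cupboard's +y side and the tin at its -y side. In the top view, the lid corners are at about (286,179), (429,195), (423,268) and (276,251). The tab front corners are at (371,279) and (399,283), the pull is at (303,268), the pie dish is centred at (239,316), and the scoop at (417,318) has its handle end at (429,380).

```bash
cat > geo.py <<'E'
import numpy as np
from scipy.spatial.transform import Rotation as R
from scipy.optimize import least_squares
from bench import imaging
def ray(px,z,name="top"):
    m=imaging.camera_model(name);K=np.array(m["K"])
    d=np.linalg.inv(K)@[px[0],px[1],1]; d=R.from_euler("xyz",m["rotation"]).apply([d[0],-d[1],-d[2]])
    p=np.array(m["position"]); return p+d*(z-p[2])/d[2]
E
python3 - <<'E'
from geo import *
obs=[((286,179),(76,155,150)),((429,195),(76,-155,150)),((423,268),(-79,-155,150)),((276,251),(-79,155,150)),((371,280),(-115,-50,148)),((399,283),(-115,-110,148))]
W=np.array([ray(p,c[2])[:2] for p,c in obs]);C=np.array([c[:2] for _,c in obs])
def f(v):
    c,s=np.cos(v[2]),np.sin(v[2]);return (C@np.array([[c,s],[-s,c]])+v[:2]-W).ravel()
r=least_squares(f,[600,0,0]);print(r.x,r.fun.reshape(-1,2).round(1))
v=r.x
inv=lambda p:np.array([[np.cos(v[2]),np.sin(v[2])],[-np.sin(v[2]),np.cos(v[2])]])@(p[:2]-v[:2])
for n,p,z in[("pull",(303,268),110),("pull top-left",(300,268),120),("dish",(239,316),42),("dishright",(284,316),42),("dishtop",(239,271),42),("bowl",(231,178),85),("bowlright",(272,180),85),("tin fl",(447,276),65),("tin bl",(447,182),65),("scoop fl",(396,297),40),("scoop fr",(429,292),40),("scoop end",(429,381),20),("scoop bl",(404,341),40)]:
    w=ray(p,z);print(n,w.round(),"cup",inv(w).round())
from bench import bot;print(bot.get_state())
E
```

```text
[ 5.90473547e+02 -6.69385554e+01 -9.04973871e-02] [[ 0.7  2.6]
 [-1.1 -1.8]
 [-0.5  0.3]
 [-0.2  0.4]
 [ 0.9 -0.2]
 [ 0.3 -1.3]]
pull [493.  37. 110.] cup [-107.   95.]
pull top-left [492.  44. 120.] cup [-108.  101.]
dish [382. 181.  42.] cup [-230.  228.]
dishright [384.  79.  42.] cup [-219.  127.]
dishtop [484. 185.  42.] cup [-129.  242.]
bowl [691. 205.  85.] cup [ 76. 280.]
bowlright [689. 113.  85.] cup [ 82. 188.]
tin fl [ 484. -287.   65.] cup [ -86. -229.]
tin bl [ 699. -287.   65.] cup [ 128. -209.]
scoop fl [ 433. -177.   40.] cup [-146. -124.]
scoop fr [ 447. -253.   40.] cup [-126. -198.]
scoop end [ 243. -258.   20.] cup [-329. -222.]
scoop bl [ 334. -196.   40.] cup [-243. -152.]
{'t': 0.1, 'qpos': array([ 9.87757068e-01,  3.26873472e-01, -1.93431904e-01,  1.05198542e+00,
       -6.69088926e-06,  1.43657784e+00]), 'joint_velocities': array([-0.00130305, -0.00248919,  0.00227501, -0.0006976 ,  0.00019518,
        0.00134145]), 'effort': array([-3.84615169e-04, -4.44240403e+01,  2.63037336e+01,  7.90083868e-03,
       -1.71111860e-04,  2.00462171e-05]), 'tcp_pos': array([238.37729967, 495.11755561, 230.59783602]), 'orientation': array([-3.14011073e+00, -1.93352829e-04,  2.69277174e+00]), 'contact_force': array([-0.0482951 ,  0.27979828, -0.00314643]), 'wrist_torque': array([ 0.02960298, -0.0119742 ,  0.02428777]), 'gripper_force': 0.0, 'opening': 0.9996028560861283}
```

Run:
```python
import cv2
i=cv2.imread("pics/top0.png")[230:330,260:440]
cv2.imwrite("pics/c1.png",cv2.resize(i,None,fx=4.4,fy=4.4,interpolation=cv2.INTER_CUBIC))
```

```text
(no output)
```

View pics/c1.png

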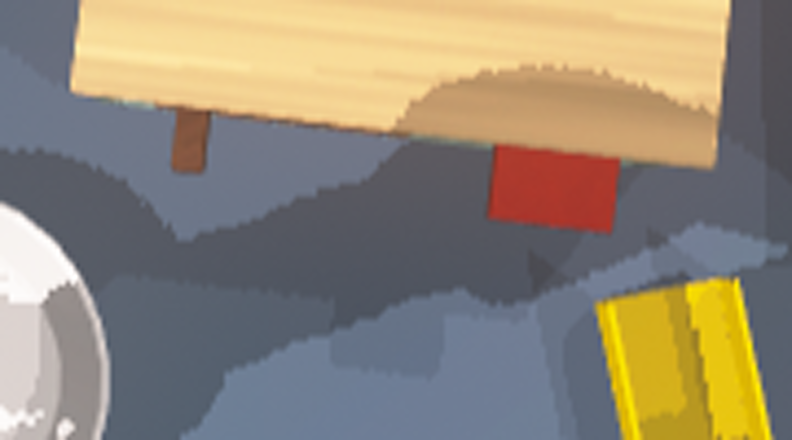

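The crop shows the tab's front edge at (371–399, ~281) and the pull's front top at (303,269). That puts the pull at cupboard y≈95, so the door is about 20 mm open. Next I'll check reachability with the tool near horizontal.

```bash
cat >> geo.py <<'E'
V=(590.5,-66.9,-0.0905)
def w(cx,cy,z):
    c,s=np.cos(V[2]),np.sin(V[2]); return [V[0]+c*cx-s*cy, V[1]+s*cx+c*cy, z]
def ori(tilt,yaw,flip=False):
    "tool tilted forward from straight down; tilt pi/2 = horizontal"
    r=R.from_euler("z",yaw)*R.from_euler("y",-tilt)*R.from_euler("x",np.pi)*R.from_euler("z",np.pi*flip)
    return r.as_euler("xyz").tolist()
def lidpt(th,r,tilt,yaw=V[2],cy=-78,drop=0):
    "TCP that puts the upper corner of the closed fingertips on the lid underside at radius r"
    p=np.array([75-r*np.cos(th)+2*-np.sin(th)*-1, 142+r*np.sin(th)-2*np.cos(th)])
    p-=11*np.array([-np.cos(tilt),np.sin(tilt)]); return w(p[0],cy,p[1]-drop)
E
python3 - <<'E'
from geo import *
from bench import solve_ik,bot
import warnings;warnings.simplefilter("ignore")
for fl in(0,1):
  for t in(1.1,1.3,1.5,1.57):
    for yaw in (-.09,-.25):
      q=[solve_ik(lidpt(th,168,t),ori(t,yaw,fl)) for th in(0,.4,.8,1.2,1.57,1.75)]
      pre=solve_ik((np.array(lidpt(0,168,t,drop=14))-[80,0,0]).tolist(),ori(t,yaw,fl))
      print(fl,t,yaw,[x is not None for x in q],None if pre is None else np.round(pre,2), None if q[0] is None else np.round(q[0],2),None if q[-1] is None else np.round(q[-1],2))
for fl in(0,1):
  print(solve_ik(w(-97,125,95),ori(0,-.09,fl)),solve_ik(w(-97,25,95),ori(0,-.09,fl)))
E
```

```text
0 1.1 -0.09 [False, False, True, True, True, True] None None [-0.46  0.17 -0.91 -0.58  0.33  2.97]
0 1.1 -0.25 [False, False, False, True, True, True] None None [-0.37  0.16 -0.93 -0.62  0.1   3.09]
0 1.3 -0.09 [False, False, False, True, True, True] None None [-0.48  0.32 -1.07 -1.1   0.38  3.03]
0 1.3 -0.25 [False, False, False, False, True, True] None None [-0.38  0.32 -1.08 -1.13  0.12  3.11]
0 1.5 -0.09 [False, False, False, False, True, True] None None [-0.5   0.59 -1.16 -1.67  0.41  3.11]
0 1.5 -0.25 [False, False, False, False, True, True] None None [-0.38  0.59 -1.17 -1.68  0.13  3.13]
0 1.57 -0.09 [False, False, False, False, False, True] None None [-0.5   0.69 -1.16 -1.86  0.41  3.14]
0 1.57 -0.25 [False, False, False, False, False, True] None None [-0.38  0.69 -1.17 -1.87  0.13  3.14]
1 1.1 -0.09 [False, False, True, True, True, True] None None [-0.46  0.17 -0.91 -0.58  0.33 -0.18]
1 1.1 -0.25 [False, False, False, True, True, True] None None [-0.37  0.16 -0.93 -0.62  0.1  -0.05]
1 1.3 -0.09 [False, False, False, True, True, True] None None [-0.48  0.32 -1.07 -1.1   0.38 -0.11]
1 1.3 -0.25 [False, False, False, False, True, True] None None [-0.38  0.32 -1.08 -1.13  0.12 -0.03]
1 1.5 -0.09 [False, False, False, False, True, True] None None [-0.5   0.59 -1.16 -1.67  0.41 -0.03]
1 1.5 -0.25 [False, False, False, False, True, True] None None [-0.38  0.59 -1.17 -1.68  0.13 -0.01]
1 1.57 -0.09 [False, False, False, False, False, True] None None [-0.5   0.69 -1.16 -1.86  0.41 -0.  ]
1 1.57 -0.25 [False, False, False, False, False, True] None None [-0.38  0.69 -1.17 -1.87  0.13 -0.  ]
[-0.01435509  0.39103068 -0.48573019  0.69403546  0.         -3.06594774] [-0.21544101  0.37169893 -0.51712     0.6819774   0.          3.01615164]
[-0.01435509  0.39103068 -0.48573019  0.69403546  0.          0.07564491] [-0.21544101  0.37169893 -0.51712     0.6819774   0.         -0.12544101]
```

```bash
cat >> geo.py <<'E'
def tcp(th,t,d=24,cy=-78,gap=0):
    "TCP with the closed fingers' upper face on the tab edge (d up from the tip), later their tip on the lid underside"
    u=np.array([-np.cos(th),np.sin(th)]);n=np.array([-np.sin(th),-np.cos(th)])   # along lid, out of its underside
    back=np.array([-np.sin(t),np.cos(t)]);face=np.array([np.cos(t),np.sin(t)])
    h=np.array([75,142])+2*n
    c=h+190*u-d*back if th<np.pi/2-t else h+(190-d)*u
    p=c-(11+gap)*face; return w(p[0],cy,p[1])
E
python3 - <<'E'
from geo import *
from bench import solve_ik,bot
for t in(.4,.5,.6,.7,.8,.9):
    for yaw in (-.09,-.35,.2):
      q=[solve_ik(tcp(th,t),ori(t,yaw,1)) for th in(0,.2,.4,.6,.8,1.2,1.57,1.75)]
      pre=[solve_ik(tcp(0,t,gap=g),ori(t,yaw,1)) for g in (12,40)]
      print(t,yaw,[int(x is not None) for x in q+pre],None if q[0] is None else np.round(q[0],2))
E
```

```text
0.4 -0.09 [1, 1, 1, 1, 1, 1, 1, 1, 1, 1] [-0.54  0.12 -0.92  0.16  0.17 -0.42]
0.4 -0.35 [1, 1, 1, 1, 1, 1, 1, 1, 1, 1] [-0.46  0.11 -0.94  0.12  0.04 -0.1 ]
0.4 0.2 [1, 1, 1, 1, 1, 1, 1, 1, 1, 1] [-0.61  0.16 -0.87  0.26  0.29 -0.77]
0.5 -0.09 [1, 1, 1, 1, 1, 1, 1, 1, 1, 1] [-0.57  0.1  -1.02 -0.    0.22 -0.43]
0.5 -0.35 [1, 1, 1, 1, 1, 1, 1, 1, 1, 1] [-0.46  0.09 -1.04 -0.06  0.05 -0.1 ]
0.5 0.2 [1, 1, 1, 1, 1, 1, 1, 1, 1, 1] [-0.66  0.14 -0.95  0.14  0.37 -0.8 ]
0.6 -0.09 [1, 1, 1, 1, 1, 1, 1, 1, 1, 1] [-0.6   0.1  -1.11 -0.18  0.28 -0.44]
0.6 -0.35 [1, 1, 1, 1, 1, 1, 1, 1, 1, 1] [-0.47  0.09 -1.14 -0.26  0.07 -0.1 ]
0.6 0.2 [1, 1, 1, 1, 1, 1, 1, 1, 1, 1] [-0.72  0.14 -1.02  0.01  0.46 -0.82]
0.7 -0.09 [1, 1, 1, 1, 1, 1, 1, 1, 1, 0] [-0.64  0.13 -1.21 -0.38  0.34 -0.44]
0.7 -0.35 [1, 1, 1, 1, 1, 1, 1, 1, 1, 0] [-0.48  0.13 -1.24 -0.49  0.08 -0.1 ]
0.7 0.2 [1, 1, 1, 1, 1, 1, 1, 1, 1, 1] [-0.77  0.16 -1.09 -0.13  0.56 -0.84]
0.8 -0.09 [0, 1, 1, 1, 1, 1, 1, 1, 0, 0] None
0.8 -0.35 [0, 1, 1, 1, 1, 1, 1, 1, 0, 0] None
0.8 0.2 [1, 1, 1, 1, 1, 1, 1, 1, 1, 1] [-0.82  0.2  -1.16 -0.28  0.66 -0.85]
0.9 -0.09 [0, 0, 1, 1, 1, 1, 1, 1, 0, 0] None
0.9 -0.35 [0, 0, 1, 1, 1, 1, 1, 1, 0, 0] None
0.9 0.2 [1, 1, 1, 1, 1, 1, 1, 1, 1, 1] [-0.88  0.27 -1.22 -0.46  0.76 -0.86]
```

Run:
```python
from geo import *
from bench import solve_ik,bot,imaging
import cv2
t=.68;o=ori(t,V[2],1)
s=bot.get_state();m=imaging.camera_model("wrist")
print("cam in tool",R.from_euler("xyz",s["orientation"]).inv().apply(m["position"]-s["tcp_pos"]).round())
bot.grip(0.0)
a=tcp(0,t,d=-90,gap=12);b=tcp(0,t,d=24,gap=12);print(a,b)
bot.move_ptp([420,200,330],ori(.3,.2,1))
bot.move_ptp(a,o)
print(bot.movel(b,max_speed=80,threshold=4),bot.get_state()["t"],bot.get_state()["tcp_pos"])
cv2.imwrite("pics/w1.png",imaging.capture("wrist"));cv2.imwrite("pics/t1.png",imaging.capture("top"))
```

```text
cam in tool [  78.   -1. -142.]
[np.float64(394.7504837898018), np.float64(-127.45665892498701), np.float64(195.5193051351587)] [np.float64(466.13954041841794), np.float64(-133.9350648025003), np.float64(106.87601519755295)]
False 5.1167 [ 466.12384528 -133.98222767  107.16377971]
```

View pics/w1.png

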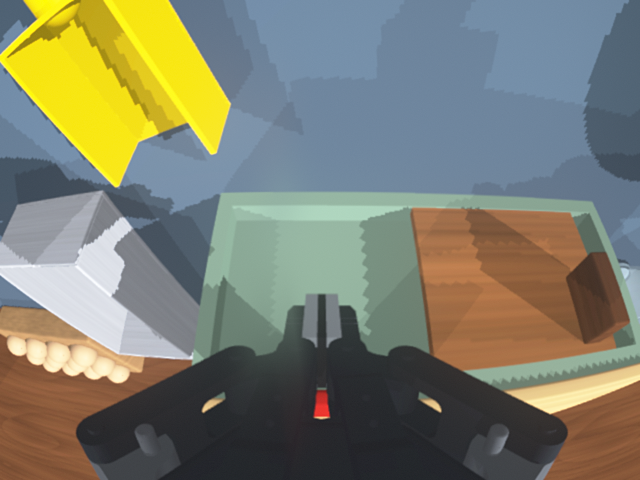

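The wrist view shows the closed fingertips at (322,300) in front of the cupboard, with the red tab right behind and above them, visible through the slot at (322,403). The scoop and tin are clear. Now I'll lift the lid.

Run:
```python
from geo import *
from bench import bot,imaging
import cv2
t=.68
f0=np.array(bot.get_state()["contact_force"])
def go(th,v):
    r=bot.movel(tcp(th,t),max_speed=v,threshold=12);s=bot.get_state()
    print(th,r,round(s["t"],1),(s["contact_force"]-f0).round(1));return r
for th in [0,.1,.25,.4,.55,.7,.85,1.0]:
    if go(th,50 if th<.15 else 90): break
cv2.imwrite("pics/s2.png",imaging.capture("scene"))
```

```text
0 False 5.6 [-0.9  0.6 -0.9]
0.1 False 6.1 [-2.5  1.6 -0.7]
0.25 False 6.6 [-1.7  0.8 -1.6]
0.4 False 7.1 [-0.4 -0.3 -1.3]
0.55 False 7.5 [-0.7 -0.6 -0.4]
0.7 False 8.0 [-1.1 -0.1 -2.2]
0.85 False 8.5 [-2.1  0.4 -1. ]
1.0 False 8.9 [-0.7 -0.3 -1. ]
```

View pics/s2.png

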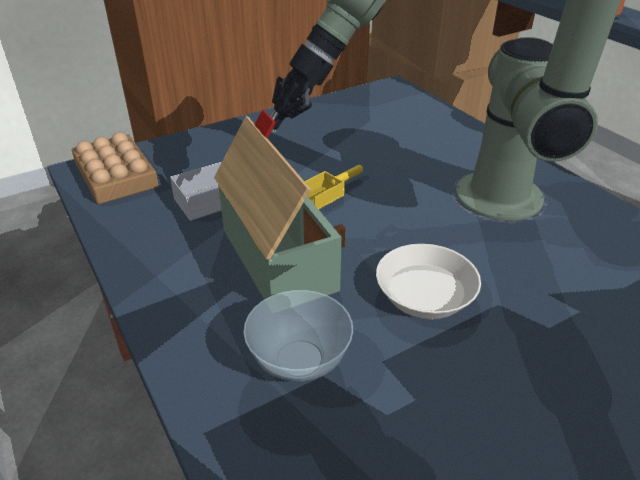

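The picture shows the lid well up, with the fingertips at the tab around (270,125). Forces are tiny. I'll carry on past upright, then do the door.

Run:
```python
from geo import *
from bench import bot,imaging
import cv2
t=.68
f0=np.array(bot.get_state()["contact_force"])
for th in [1.15,1.3,1.45,1.55,1.65,1.75]:
    r=bot.movel(tcp(th,t),max_speed=60,threshold=12);s=bot.get_state()
    print(th,r,round(s["t"],1),(s["contact_force"]-f0).round(1))
    if r: break
p=np.array(bot.get_state()["tcp_pos"])
bot.movel((p+[-150,0,20]).tolist(),max_speed=150)
cv2.imwrite("pics/s3.png",imaging.capture("scene"))
o=ori(0,V[2],1)
bot.move_ptp(w(-130,60,260),o)
bot.move_ptp(w(-98,136,200),o)
r=bot.movel(w(-98,136,97),max_speed=100,threshold=5);print("down",r,bot.get_state()["tcp_pos"],bot.get_state()["t"])
cv2.imwrite("pics/w3.png",imaging.capture("wrist"))
```

```text
1.15 False 9.5 [-0.   0.4  1.4]
1.3 False 10.1 [0.3 0.2 0.4]
1.45 False 10.7 [0.7 0.1 0.6]
1.55 False 11.1 [0.2 0.2 0.5]
1.65 False 11.5 [0.2 0.3 0.7]
1.75 False 11.9 [1.3 1.  0.2]
down False [505.7580017   77.3578248   97.61863097] 15.5417
```

View pics/s3.png

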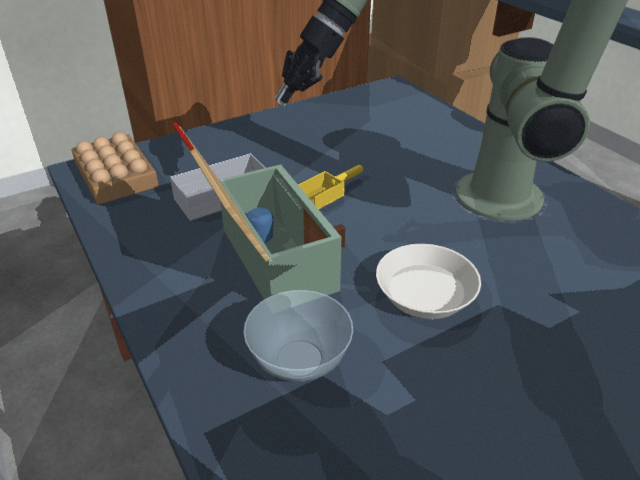

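View pics/w3.png

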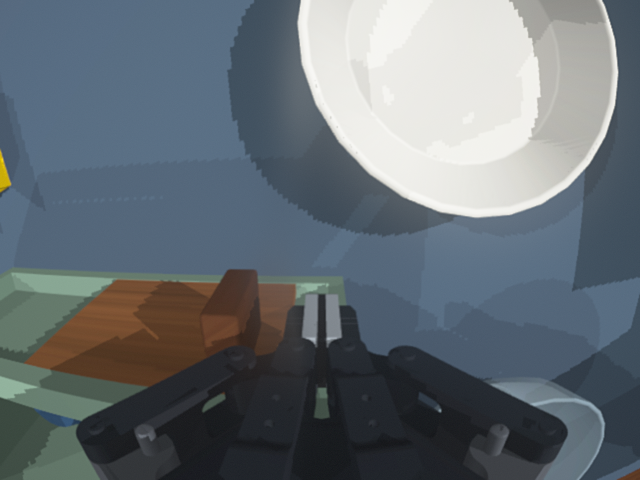

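The lid is leaning back on its stop, with the tab at (182,135). In the wrist view the pull at (230,310) is just left of the fingertips at (322,320), so they are on its +y side. Now I'll push the door.

Run:
```python
from geo import *
from bench import bot,imaging
import cv2
f0=np.array(bot.get_state()["contact_force"])
for y in list(range(110,40,-15))+[40,30,24,18]:
    r=bot.movel(w(-98,y,97),max_speed=50,threshold=8);s=bot.get_state()
    print(y,r,round(s["t"],1),(s["contact_force"]-f0).round(1),s["tcp_pos"].round(1))
    if r: break
p=np.array(bot.get_state()["tcp_pos"])
bot.movel((p+[0,25,0]).tolist(),max_speed=60)
bot.movel((p+[-20,25,180]).tolist(),max_speed=120)
bot.move_ptp([300,260,300],ori(0,.5,1))
cv2.imwrite("pics/t4.png",imaging.capture("top"));print(bot.get_state()["t"])
```

```text
110 False 16.3 [-0.5 -0.2 -0.3] [502.8  51.2  96.9]
95 False 16.7 [-1.1 -0.   0.1] [501.4  36.1  97. ]
80 False 17.2 [ 0.4  0.2 -0. ] [500.1  21.1  97. ]
65 False 17.6 [ 0.3 -0.2 -0.1] [498.8   6.1  97. ]
50 False 18.1 [ 0.2 -0.3 -0.3] [497.4  -8.8  97. ]
40 False 18.4 [ 0.8 -0.8  0.2] [496.5 -18.7  97. ]
30 False 18.8 [ 0.5 -0.3 -0.1] [495.6 -28.7  97. ]
24 True 19.0 [0.1 1.7 2.3] [495.2 -30.5  96.9]
22.4583
```

View pics/t4.png

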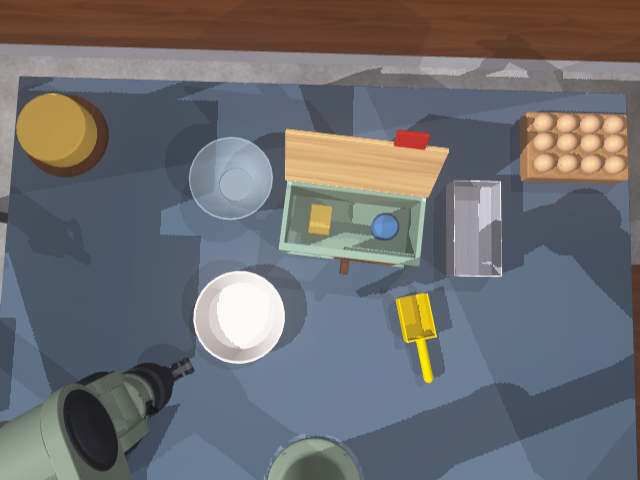

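The top view shows the lid open, the pull at (344,272), about 88 mm from its start (cupboard y≈6, at its stop), and all four items unmoved. The fingers also met the stop at cupboard y≈28, where 27.5 was expected.

Run:
```python
from geo import *
from bench import bot
print(ray((344,273),120))
print(bot.sign_off())
```

```text
[484.14964695 -51.10575682 120.        ]
the job is handed in; nothing more can be done
None
```

The job is handed in: the lid rests leaned back on its stop, the door is open to its stop, the bowl, loaf tin, pie dish and scoop look unmoved in the last picture, and the hand is clear; no verdict came back.

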